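# Unclip and lift off a robot vacuum's brush guard

## Robot

A 6-joint arm with a two-finger parallel gripper is mounted at the origin on the work surface. World frame = base frame: x ahead of the robot, y to its left, z up, the work surface at z = 0. Lengths are in m, angles in rad, forces in N, time in s.
With the tool pointing down it reaches from about 0.275 to 0.875 m from the base axis. Payload 12.5 kg.
Tool frame: the origin (TCP) lies at the very end of the fingers, on their centre line; the grasp point (between the pads) lies 19 mm behind it (manip.grip_depth is the distance from the TCP to the grasp point, in m); z points along the fingers, x is the direction in which the jaws open and shut, and the axes are right-handed (so a half turn about z gives the same grasp; the last joint's range is limited). The gripper opens to 85 mm and grips with 20 to 120 N. Pads are 22 mm wide; open, the fingers measure 114 mm over their backs; the gripper's body (76 mm by 85 mm) begins 54 mm behind the grasp point. The pads swing forward as they close: fully open they stand 13 mm farther back than shut.
Start: joints at [1.157, 0.351, 1.652, -0, 1.139, -0.085], TCP at [0.178, 0.521, 0.231] pointing down, gripper open.
Joint ranges: [-2.75, 2.75], [-0.79, 2.1], [0.01, 2.65], [-1.57, 4.71], [0.07, 3.14], [-2.87, 2.87]. Speed limits (rad/s): [2.22, 2.22, 2.79, 3.14, 3.14, 3.14].

## Interface

Orientations are given as a unit quaternion [w, x, y, z].
In Python, from rig import manip gives the robot as it stands.
- The arm moves only by the tool move_arm, never from a script. Its arguments are lists of equal length, an entry for each row: "fingers": the closure, from 0 (fully open) to 1 (shut); "delta_pos": the shift along the tool's x, y, z in cm, a list of three; "rot": the turn, a rotation vector about the tool's x, y, z in degrees, a list of three. A call has exactly 8 rows; each row is the pose to reach, as a shift and turn from the pose commanded when the call began, along the tool's axes at that moment; what a row does not reach only later rows make up. A row lasts 1/12 s, in which the tool goes at most 41.7 mm and 7.16 degrees, less where a joint would pass 70% of its speed; a pose out of reach is approached as far as the arm can. A call with a gripper value outside its range is refused whole. The fingers move at their own pace and stop on an object; "force" is the grip in N (left out, the last holds). Time passes only in rows, so rows that repeat a pose let the fingers close, or fill a call up. It gives the time, the measured TCP pose, the force and the opening at its end, in the units of the state.
- manip.state(): the state, without advancing time (a new reading comes with each control period).
- manip.grab_frame(name): name is "side" or "top" or "wrist"; returns the picture (420x560x3 uint8, red, green, blue); there is no depth.
- manip.camera_info(name): a dict with "fx", "fy", "cx", "cy" (pixels), "k1" (the pictures are not rectified: a ray, as slopes to the right and down, at radius r is drawn at 1 + k1 r^2 times it, then the intrinsics apply), "cam_to_world" (4x4, takes a point from camera to world coordinates). Camera axes: x right, y down, z forward; pixel columns grow to the right and rows downward; lengths in m; the calibration is good to about 2 mm. A picture is of the moment at which its call begins: read the wrist's pose just before it. camera_info takes no time and is no camera call; for the wrist camera it gives the pose at the moment of the call.
- manip.close_job(): hands the job in, once; it reports no verdict.
The state is a dict: "time_s": time; "joint_pos": joint angles; "qd": joint speeds; "joint_torque": joint torques, N m; "position": TCP position; "tcp_rot": TCP orientation; "contact_force": force on the tool from outside, world axes, zero at the start; "moment": the same for the moment, N m; "finger_gap": finger opening in m.
Only numpy, scipy, OpenCV 4.12 (cv2) and the standard library are available. Lean on these libraries where they do the work, as an engineer would, in place of code of your own. Each camera call takes 0.05 s, during which the arm holds its last target. There are 200 camera calls.

## Task

The robot vacuum lies upside down on the shoe cabinet so that its brush can be cleaned. Press the snap tab of the brush guard inward from the finger well, gently so that the thin tab does not break, work the tab side of the guard up out of its catch, then lift the guard off and lay it the same way up, flat, in the boot tray without dropping it. Do not force the guard against its seat, and leave the things standing around where they are.

Things in the scene. Friction and masses are not known exactly. Their poses are not given: they have to be found in the camera images.
- vac: Robot vacuum of light grey plastic lying upside down, fixed: a disc 336 mm across, its underside (now on top) 82 mm above the cabinet. Origin: disc centre, on the cabinet top. x: level, from finger well to brush; y along the brush; z up. Black drive wheels at x +-34 mm, y +-104 to 128 mm stand 109 mm high. All axes of tab, guard and well run the same way while seated.
- well (a point): Middle of the finger well's floor, to 3 mm, 56 mm above the cabinet: a pocket in the grey brush head, open to the tab on its +x side, 50 mm long (x +-25), 72 wide (y +-36), rim 28 mm above this point. At its tab end two keepers (catch ledges, y beyond +-25, top 23 mm above this point) narrow it. The head sits up to 3 mm fore or aft and the guard has play in it, so tab travel varies: feel the force.
- tab: Snap tab: upright dark plastic tongue in the middle of the guard's edge at the well, carried by the guard, 47 mm long (y; 66 below), 3 thick, 26 high (15 below to 11 above the origin). Origin: middle of the outer face, the one to press, 77 mm above the cabinet. x: inward press direction. Yields from 3 N, unhooked at 10 N, bottomed at 12 N, breaks above 20 N (pressed, or pulled up while hooked).
- guard_near (a point): Outer edge of the guard's rail on the tab side, at its middle: 80.5 mm above the cabinet when seated. Held pressed (11 to 15 N) and moved up, the tab follows the fingertip by friction and lifts this edge; raised 10 to 14 mm and let go, the tab's barbs rest on top of the keepers and this edge stays up 7 mm or more.
- guard_grip (a point): Middle of the guard's grip bar, half-way up it: an upright bar along x across the guard's middle, 52 mm long at its top, 10 thick (y), 16 high, 35 mm of open frame on either side down to the brush 15 mm below this point; 86 mm above the cabinet when seated. Guard: loose dark plastic frame, 0.11 kg, 68 (x) x 172 mm (y); this point is 26 mm above the feet it stands on.
- guard_far (a point): Middle of the guard's far edge (away from the tab), 34 mm beyond guard_grip and 6 mm lower. Two lugs there reach 10 mm on under the rim of the brush head, so this edge cannot go straight up: raise the tab side first, 17 mm or more in all (the guard turns about this edge, to a slope of 0.2 rad), so that the tab passes over the keepers, then draw the guard about 18 mm towards the tab side, then it is free to rise.
- tray_floor (a point): Middle of the inner floor of the boot tray, 4 mm above the cabinet: a low open tray of bare metal, fixed, 250 mm (x) by 260 mm (y) outside, walls 4 mm thick and 24 mm high. Axes along its sides, z up.
- dustbin: Bystander: the vacuum's dust bin, a grey box 70 x 140 x 45 mm. Origin: centre of its underside.
- flask: Bystander: steel drinking flask, 68 mm across, 210 mm high. Origin: centre of its underside.
- tin: Bystander: flat shoe polish tin, 84 mm across, 26 mm high. Origin: centre of its underside.
- scrubber: Bystander: a hand brush lying down, about 200 mm long. Origin: on its underside, near its middle.
There are look-alikes about, which are no part of the job. Of the things that look like the part that bears tab, the smallest one is meant.

How it is judged:
By the outcome, as a careful person would: the job done as asked, in the order asked, and still so for the second after the job is handed in, with the robot touching nothing.
It also fails if it takes over 72 s, if anything falls off the work surface, if the arm or the gripper's body presses on something with over 40 N, if the wrist force passes 120 N, or if a joint passes its speed limit or range.

## Working session

There is one attempt and no reset: what is moved stays moved. The work goes in short steps, Python scripts to look and compute and a tool call to move; the robot and the scene stay as the last step left them, time stands still between calls to the robot, and variables do not carry over. Pictures are saved under pics/ and viewed, about 8 in all and at most 12, crops included, and the job is handed in when it is done.

Besides the shell and the picture viewer there is one more tool, called by a JSON object that holds its "fn" and its "kwargs", one argument or row to a line. move_arm: Moves the arm, as the interface text tells. Its arguments: {"type":"object","properties":{"fingers":{"type":"array"},"delta_pos":{"type":"array"},"rot":{"type":"array"},"force":{"type":"number"}},"required":["fingers","delta_pos","rot"]}

```bash
mkdir -p pics; cat > h.py <<'E'
from rig import manip
import numpy as np, cv2
def snap(n,f):
    info=manip.camera_info(n); im=manip.grab_frame(n)
    cv2.imwrite(f'pics/{f}.png',cv2.cvtColor(im,cv2.COLOR_RGB2BGR)); np.save(f'pics/{f}.npy',info,allow_pickle=True); return im,info
def ray(info,u,v):
    K=np.array([[info['fx'],0,info['cx']],[0,info['fy'],info['cy']],[0,0,1.]])
    p=cv2.undistortPoints(np.array([[[u,v]]],float),K,np.array([info['k1'],0,0,0.]))[0,0]
    T=np.array(info['cam_to_world']); return T[:3,3],T[:3,:3]@np.array([p[0],p[1],1.])
def onz(info,u,v,z):
    o,d=ray(info,u,v); return o+d*(z-o[2])/d[2]
def load(f): return np.load(f'pics/{f}.npy',allow_pickle=True).item()
E
python3 - <<'E'
from h import *
for n in ('top','side'):
    im,i=snap(n,n+'0'); print(n,i)
a=cv2.imread('pics/top0.png');b=cv2.imread('pics/side0.png')
s=manip.state();print(s['position'],s['tcp_rot'],s['contact_force'],s['time_s'],manip.grip_depth)
E
```

```text
top {'fx': 395.1302613771123, 'fy': 395.1302613771123, 'cx': 281.33634415265504, 'cy': 211.8838063118446, 'k1': -0.09269669680460467, 'cam_to_world': array([[-0.01182916, -0.98183868,  0.18934855,  0.24260471],
       [-0.99970762,  0.01560633,  0.0184696 ,  0.01840493],
       [-0.0210892 , -0.18907471, -0.98173622,  1.38449069],
       [ 0.        ,  0.        ,  0.        ,  1.        ]])}
side {'fx': 514.2892992344393, 'fy': 514.2892992344393, 'cx': 272.6883836052033, 'cy': 210.17349886036632, 'k1': -0.03337979296660456, 'cam_to_world': array([[ 0.78557416, -0.44239282,  0.43262204, -0.14797699],
       [-0.61860863, -0.54566508,  0.56530787, -0.80867099],
       [-0.0140214 , -0.71171498, -0.7023284 ,  1.15087289],
       [ 0.        ,  0.        ,  0.        ,  1.        ]])}
[0.17744568 0.52026701 0.23081675] [ 2.68125691e-04  8.13300589e-01  5.81843518e-01 -4.48001033e-04] [-0.35909082 -0.14978206  0.23571265] 0.1 0.0187
```

View pics/top0.png

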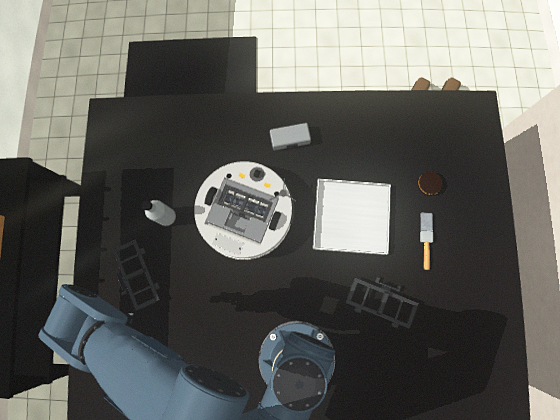

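View pics/side0.png

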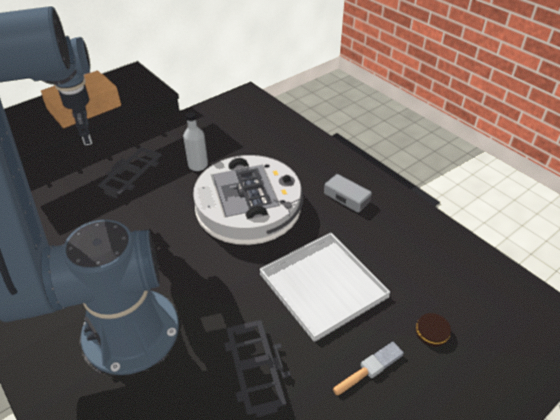

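Top view: the vacuum is at about (243,210) with the seated guard at (249,205). Loose look-alike frames lie at (138,272) and (383,302), both visibly longer than the seated one. The tray is at (352,216), dustbin (290,135), flask (160,212), tin (431,183) and scrubber (427,240). I'll confirm in an enlarged crop.

```bash
python3 - <<'E'
from h import *
a=cv2.imread('pics/top0.png');b=cv2.imread('pics/side0.png')
A=cv2.resize(a[150:270,185:305],None,fx=5,fy=5,interpolation=cv2.INTER_CUBIC)
B=cv2.resize(b[145:250,180:310],None,fx=4.5,fy=4.5,interpolation=cv2.INTER_CUBIC)[:, :]
A=A[:, :]; 
cv2.imwrite('pics/c1.png',A)
t=load('top0')
# vac disc contour : bright low-sat pixels
g=cv2.cvtColor(a,cv2.COLOR_BGR2GRAY)
m=np.zeros_like(g);m[150:270,185:300]=(g[150:270,185:300]>110)*255
m=cv2.morphologyEx(m,cv2.MORPH_OPEN,np.ones((3,3)))
c=max(cv2.findContours(m,0,1)[0],key=cv2.contourArea)
h=cv2.convexHull(c)[:,0]
P=np.array([onz(t,*q,.082)[:2] for q in h])
(x,y),r=cv2.minEnclosingCircle(P.astype(np.float32)); print('vac',x,y,r)
m=np.zeros_like(g);m[165:270,305:400]=(g[165:270,305:400]>110)*255
c=max(cv2.findContours(m,0,1)[0],key=cv2.contourArea)
P=np.array([onz(t,*q,.024)[:2] for q in cv2.convexHull(c)[:,0]]).astype(np.float32)
print('tray',cv2.minAreaRect(P))
for n,(u,v) in dict(l1a=(117,247),l1b=(140,307),l2a=(352,282),l2b=(414,325)).items(): print(n,onz(t,u,v,.02))
E
```

```text
vac 0.5059505105018616 0.1717696636915207 0.17029716074466705
tray ((0.48776525259017944, -0.20263239741325378), (0.2622588574886322, 0.2542989253997803), 84.67236328125)
l1a [0.3881014  0.62905042 0.02      ]
l1b [0.17976695 0.53509125 0.02      ]
l2a [ 0.25860015 -0.19390853  0.02      ]
l2b [ 0.11042547 -0.3985255   0.02      ]
```

View pics/c1.png

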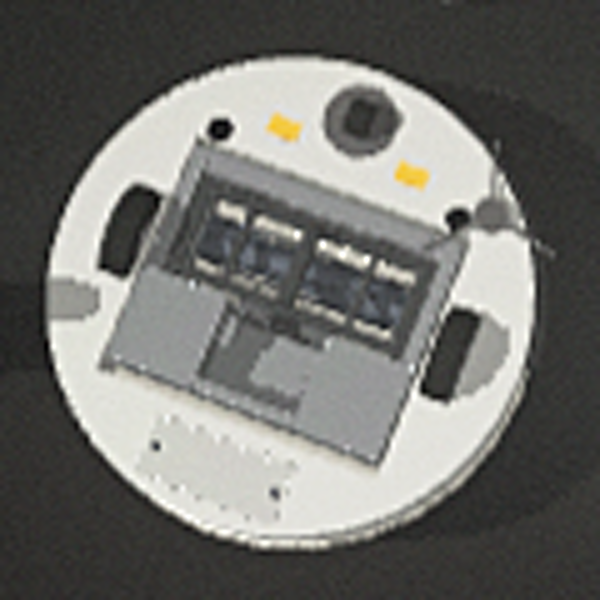

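The seated guard is about 172 mm long, against 228 and 252 mm for the loose ones, so it is the smallest and the one meant. Crop c1 shows the well at about (265,360), opening towards the brush at about (310,265), and the wheels at (130,230) and (452,355).

```bash
python3 - <<'E'
from h import *
t=load('top0')
L=onz(t,185+132/5,150+230/5,.109);R=onz(t,185+452/5,150+355/5,.109)
print(L,R,np.linalg.norm(L-R),'mid',(L+R)/2); d=L-R; yaw=np.arctan2(-d[0],d[1]); print('yaw',np.degrees(yaw))
for n,(u,v,z) in dict(well=(262,358,.056),hub=(308,265,.086),headA=(110,362,.084),headB=(380,465,.084),headC=(197,145,.084),headD=(465,240,.084)).items(): print(n,onz(t,185+u/5,150+v/5,z))
from scipy.spatial.transform import Rotation as Ro
s=manip.state();i=manip.camera_info('wrist')
q=s['tcp_rot'];R=Ro.from_quat([q[1],q[2],q[3],q[0]]).as_matrix()
T=np.eye(4);T[:3,:3]=R;T[:3,3]=s['position'];print(R);print(np.linalg.inv(T)@i['cam_to_world'],i['fx'],i['k1'])
E
```

```text
[0.54629193 0.27515397 0.109     ] [0.45851871 0.06220316 0.109     ] 0.23033060722854543 mid [0.50240532 0.16867857 0.109     ]
yaw -22.40028182418549
well [0.46737582 0.1941117  0.056     ]
hub [0.52540213 0.15957814 0.086     ]
headA [0.46141913 0.29310839 0.084     ]
headB [0.38966196 0.11140616 0.084     ]
headC [0.6112859 0.2366491 0.084    ]
headD [0.54134621 0.05357248 0.084     ]
[[ 3.22915839e-01  9.46427592e-01 -4.16704616e-04]
 [ 9.46427112e-01 -3.22916097e-01 -9.57466560e-04]
 [-1.04073340e-03 -8.51994288e-05 -9.99999455e-01]]
[[ 9.99999741e-01 -6.81339961e-04  2.33355818e-04 -3.87389942e-04]
 [ 5.76053794e-04  9.51179102e-01  3.08638921e-01 -8.00371684e-02]
 [-4.32251208e-04 -3.08638707e-01  9.51179248e-01 -1.42799287e-01]
 [ 0.00000000e+00  0.00000000e+00  0.00000000e+00  1.00000000e+00]] 317.671785068637 -0.005922976554609522
```

{"fn": "move_arm", "kwargs": {
  "fingers": [1,1,1,1,1,1,1,1],
  "delta_pos": [
    [-1.9,3.4,0.2],
    [-3.7,6.9,0.5],
    [-5.6,10.3,0.8],
    [-7.5,13.7,1.0],
    [-9.3,17.2,1.3],
    [-11.2,20.6,1.5],
    [-13.0,24.0,1.8],
    [-14.9,27.5,2.1]
  ],
  "rot": [
    [0,0,1],
    [0,0,2],
    [0,0,3],
    [0,0,3.5],
    [0,0,3.5],
    [0,0,3.5],
    [0,0,3.5],
    [0,0,3.5]
  ],
  "force": 40
}}

```text
time_s: 0.77
position: [0.3906, 0.2891, 0.2101]
tcp_rot: [-0.0, 0.831, 0.557, -0.0]
contact_force: [0.1, 1.1, -0.3]
finger_gap: 0.0003
```

{"fn": "move_arm", "kwargs": {
  "fingers": [1,1,1,1,1,1,1,1],
  "delta_pos": [
    [-1.7,3.5,0.2],
    [-3.3,7.0,0.5],
    [-5.0,10.5,0.8],
    [-6.6,14.0,1.0],
    [-6.6,14.0,1.0],
    [-6.6,14.0,1.0],
    [-6.6,14.0,1.0],
    [-6.6,14.0,1.0]
  ],
  "rot": [
    [0,0,0],
    [0,0,0],
    [0,0,0],
    [0,0,0],
    [0,0,0],
    [0,0,0],
    [0,0,0],
    [0,0,0]
  ]
}}

```text
time_s: 1.43
position: [0.4934, 0.1772, 0.2002]
tcp_rot: [-0.0, 0.83, 0.557, -0.0]
contact_force: [-0.5, 0.5, -0.3]
finger_gap: 0.0003
```

```bash
python3 - <<'E'
from h import *
s=manip.state();print(s['position'],s['contact_force'])
im,i=snap('wrist','w1');cv2.imwrite('pics/w1b.png',cv2.resize(cv2.imread('pics/w1.png'),(800,600),interpolation=cv2.INTER_CUBIC))
E
```

```text
[0.49338621 0.17722748 0.20022957] [-0.50706772  0.48496472 -0.31583775]
```

View pics/w1b.png

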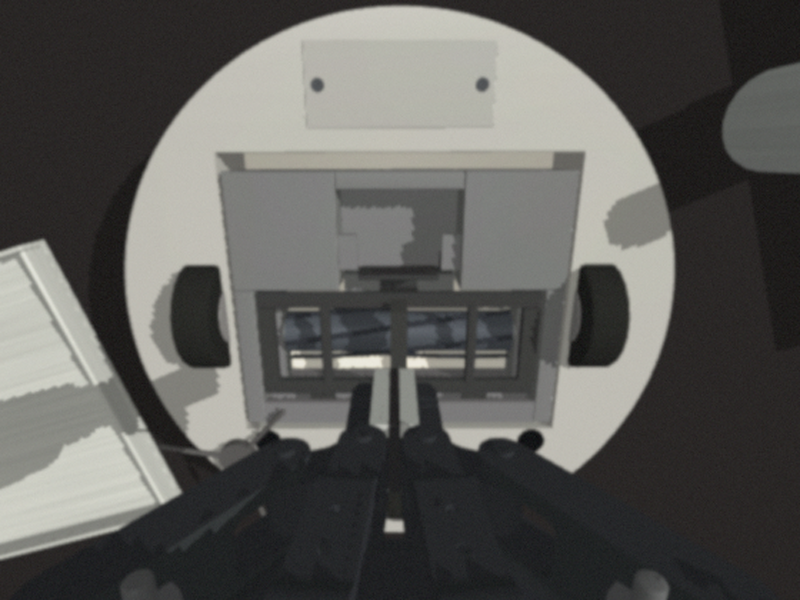

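Wrist view (800x600): well at (337–465, 188–290), tab strip at (358–440, ~270), grip bar at x≈398 and rows 290–390, and guard rails at rows 297 and 384. The view is aligned with the vacuum axes to within about 0.5°.

```bash
python3 - <<'E'
from h import *
a=cv2.imread('pics/w1.png')
c=a[125:285,165:395]; c=cv2.convertScaleAbs(c,alpha=1.6,beta=10)
cv2.imwrite('pics/c2.png',cv2.resize(c,None,fx=3.4,fy=3.4,interpolation=cv2.INTER_CUBIC))
i=load('w1')
c0=np.array([.5045,.170]);
def V(u,v,z):
    p=onz(i,u*.7,v*.7,z); return p
ax=np.array([.9252,-.3795]);ay=np.array([.3795,.9252]); 
for n,(u,v,z) in dict(wheelL=(202,316,.109),wheelR=(604,315,.109),rimL=(337,188,.084),rimR=(465,188,.084),headTL=(218,170,.084),headTR=(583,170,.084),wellwallL=(337,290,.084),railnear=(400,291,.0805),tabtop=(400,279,.088),bar=(398,320,.092),far=(400,390,.080),gl=(257,300,.0805),gr=(548,300,.0805)).items():
    p=V(u,v,z);print(n,p.round(4),'rel tcp x,y',((p[:2]-[.4934,.1772])@ax*1000).round(1),((p[:2]-[.4934,.1772])@ay*1000).round(1))
E
```

```text
wheelL [0.4567 0.0783 0.109 ] rel tcp x,y 3.6 -105.4
wheelR [0.5398 0.2823 0.109 ] rel tcp x,y 3.1 114.8
rimL [0.4232 0.1716 0.084 ] rel tcp x,y -62.9 -31.8
rimR [0.4501 0.2373 0.084 ] rel tcp x,y -62.9 39.2
headTL [0.3896 0.1152 0.084 ] rel tcp x,y -72.5 -96.8
headTR [0.4656 0.3005 0.084 ] rel tcp x,y -72.5 103.6
wellwallL [0.4769 0.1471 0.084 ] rel tcp x,y -3.9 -34.1
railnear [0.4926 0.1812 0.0805] rel tcp x,y -2.2 3.4
tabtop [0.4838 0.1847 0.088 ] rel tcp x,y -11.7 3.3
bar [0.5055 0.1746 0.092 ] rel tcp x,y 12.2 2.2
far [0.555 0.156 0.08 ] rel tcp x,y 65.0 3.7
gl [0.4649 0.0987 0.0805] rel tcp x,y 3.4 -83.4
gr [0.5321 0.2623 0.0805] rel tcp x,y 3.5 93.4
```

View pics/c2.png

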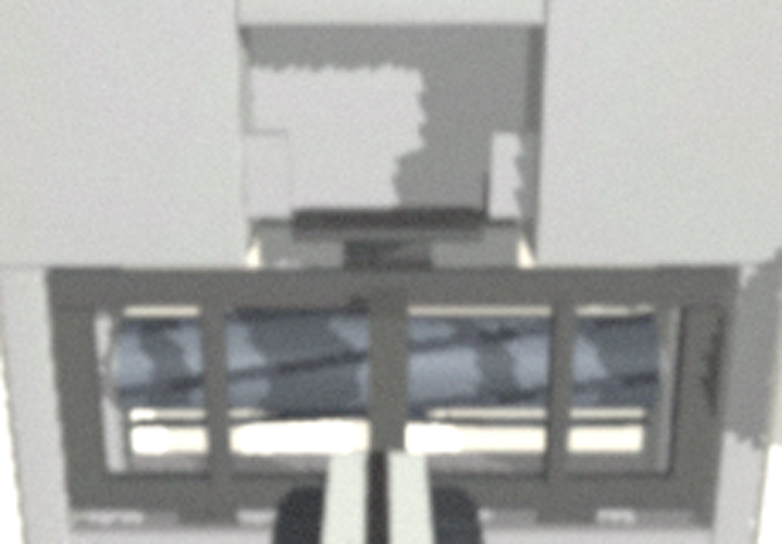

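Geometry agrees with the given sizes: guard edges −2 and +65 mm relative to TCP (68 wide), well centre at −38 mm, tab face at about −14 mm, y offset about +3.5 mm. Next I lower the shut fingers into the well.

{"fn": "move_arm", "kwargs": {
  "fingers": [1,1,1,1,1,1,1,1],
  "delta_pos": [
    [0.2,-2,1],
    [0.35,-3.8,3],
    [0.35,-3.8,6],
    [0.35,-3.8,9],
    [0.35,-3.8,11],
    [0.35,-3.8,12.5],
    [0.35,-3.8,13.4],
    [0.35,-3.8,13.4]
  ],
  "rot": [
    [0,0,0],
    [0,0,0],
    [0,0,0],
    [0,0,0],
    [0,0,0],
    [0,0,0],
    [0,0,0],
    [0,0,0]
  ]
}}

```text
time_s: 2.15
position: [0.4591, 0.1945, 0.065]
tcp_rot: [-0.0, 0.83, 0.557, -0.001]
contact_force: [-0.6, -0.1, -0.5]
finger_gap: 0.0001
```

{"fn": "move_arm", "kwargs": {
  "fingers": [1,1,1,1,1,1,1,1],
  "delta_pos": [
    [0,0.3,0],
    [0,0.6,0],
    [0,0.8,0],
    [0,1.0,0],
    [0,1.0,0],
    [0,1.0,0],
    [0,1.0,0],
    [0,1.0,0]
  ],
  "rot": [
    [0,0,0],
    [0,0,0],
    [0,0,0],
    [0,0,0],
    [0,0,0],
    [0,0,0],
    [0,0,0],
    [0,0,0]
  ]
}}

```text
time_s: 2.82
position: [0.4695, 0.1903, 0.0664]
tcp_rot: [0.0, 0.831, 0.557, 0.0]
contact_force: [0.2, 0.1, -0.2]
finger_gap: -0.0003
```

```bash
cat >> h.py <<'E'
AX=np.array([.9252,-.3795]);AY=np.array([.3795,.9252])
def st():
    s=manip.state();f=np.array(s['contact_force']);p=np.array(s['position'])-[.4934,.1772,0]
    print('t',s['time_s'],'rel x,y,z mm',(p[:2]@AX*1e3).round(1),(p[:2]@AY*1e3).round(1),(p[2]*1e3).round(1),'F x,y,z',(f[:2]@AX).round(1),(f[:2]@AY).round(1),f[2].round(1),'gap',s['finger_gap'],'rot',np.round(s['tcp_rot'],4))
E
python3 - <<'E'
from h import *
st()
E
```

```text
t 2.8167 rel x,y,z mm -27.1 3.1 66.4 F x,y,z 0.1 0.2 -0.2 gap -0.00029875922879175486 rot [0.     0.8307 0.5567 0.    ]
```

Small steps from here, with force watched.

{"fn": "move_arm", "kwargs": {
  "fingers": [1,1,1,1,1,1,1,1],
  "delta_pos": [
    [0,0.05,0],
    [0,0.1,0],
    [0,0.15,0],
    [0,0.2,0],
    [0,0.2,0],
    [0,0.2,0],
    [0,0.2,0],
    [0,0.2,0]
  ],
  "rot": [
    [0,0,0],
    [0,0,0],
    [0,0,0],
    [0,0,0],
    [0,0,0],
    [0,0,0],
    [0,0,0],
    [0,0,0]
  ]
}}

```text
time_s: 3.48
position: [0.4714, 0.1896, 0.0663]
tcp_rot: [-0.0, 0.831, 0.557, -0.0]
contact_force: [-0.6, 0.0, 0.9]
finger_gap: -0.0
```

{"fn": "move_arm", "kwargs": {
  "fingers": [1,1,1,1,1,1,1,1],
  "delta_pos": [
    [0,0.05,0],
    [0,0.1,0],
    [0,0.15,0],
    [0,0.2,0],
    [0,0.2,0],
    [0,0.2,0],
    [0,0.2,0],
    [0,0.2,0]
  ],
  "rot": [
    [0,0,0],
    [0,0,0],
    [0,0,0],
    [0,0,0],
    [0,0,0],
    [0,0,0],
    [0,0,0],
    [0,0,0]
  ]
}}

```text
time_s: 4.15
position: [0.4733, 0.1888, 0.0663]
tcp_rot: [0.0, 0.831, 0.557, 0.0]
contact_force: [0.2, -0.0, -0.2]
finger_gap: 0.0003
```

{"fn": "move_arm", "kwargs": {
  "fingers": [1,1,1,1,1,1,1,1],
  "delta_pos": [
    [0,0.05,0],
    [0,0.1,0],
    [0,0.15,0],
    [0,0.2,0],
    [0,0.2,0],
    [0,0.2,0],
    [0,0.2,0],
    [0,0.2,0]
  ],
  "rot": [
    [0,0,0],
    [0,0,0],
    [0,0,0],
    [0,0,0],
    [0,0,0],
    [0,0,0],
    [0,0,0],
    [0,0,0]
  ]
}}

```text
time_s: 4.82
position: [0.4752, 0.1881, 0.0663]
tcp_rot: [0.0, 0.831, 0.557, 0.0]
contact_force: [0.7, 0.4, -0.4]
finger_gap: -0.0003
```

{"fn": "move_arm", "kwargs": {
  "fingers": [1,1,1,1,1,1,1,1],
  "delta_pos": [
    [0,0.05,0],
    [0,0.1,0],
    [0,0.15,0],
    [0,0.2,0],
    [0,0.2,0],
    [0,0.2,0],
    [0,0.2,0],
    [0,0.2,0]
  ],
  "rot": [
    [0,0,0],
    [0,0,0],
    [0,0,0],
    [0,0,0],
    [0,0,0],
    [0,0,0],
    [0,0,0],
    [0,0,0]
  ]
}}

```text
time_s: 5.48
position: [0.4769, 0.1873, 0.0662]
tcp_rot: [0.0, 0.831, 0.557, -0.0]
contact_force: [-0.8, 0.6, 0.9]
finger_gap: 0.0002
```

{"fn": "move_arm", "kwargs": {
  "fingers": [1,1,1,1,1,1,1,1],
  "delta_pos": [
    [0,0.05,0],
    [0,0.1,0],
    [0,0.15,0],
    [0,0.15,0],
    [0,0.15,0],
    [0,0.15,0],
    [0,0.15,0],
    [0,0.15,0]
  ],
  "rot": [
    [0,0,0],
    [0,0,0],
    [0,0,0],
    [0,0,0],
    [0,0,0],
    [0,0,0],
    [0,0,0],
    [0,0,0]
  ]
}}

```text
time_s: 6.15
position: [0.4782, 0.1867, 0.0662]
tcp_rot: [-0.0, 0.831, 0.557, -0.0]
contact_force: [-4.2, 1.0, 1.9]
finger_gap: -0.0004
```

```bash
python3 - <<'E'
from h import *
st()
im,i=snap('wrist','w2')
c=cv2.convertScaleAbs(cv2.imread('pics/w2.png')[100:300,150:400],alpha=1.7,beta=10)
cv2.imwrite('pics/c3.png',cv2.resize(c,None,fx=3,fy=3,interpolation=cv2.INTER_CUBIC))
st()
E
```

```text
t 6.15 rel x,y,z mm -17.7 3.0 66.2 F x,y,z -4.3 -0.7 1.9 gap -0.00044755823564405497 rot [-1.000e-04  8.307e-01  5.567e-01 -2.000e-04]
t 6.2 rel x,y,z mm -17.7 3.0 66.2 F x,y,z -5.0 -1.2 0.9 gap -6.877702848966838e-05 rot [-1.000e-04  8.307e-01  5.567e-01 -2.000e-04]
```

View pics/c3.png

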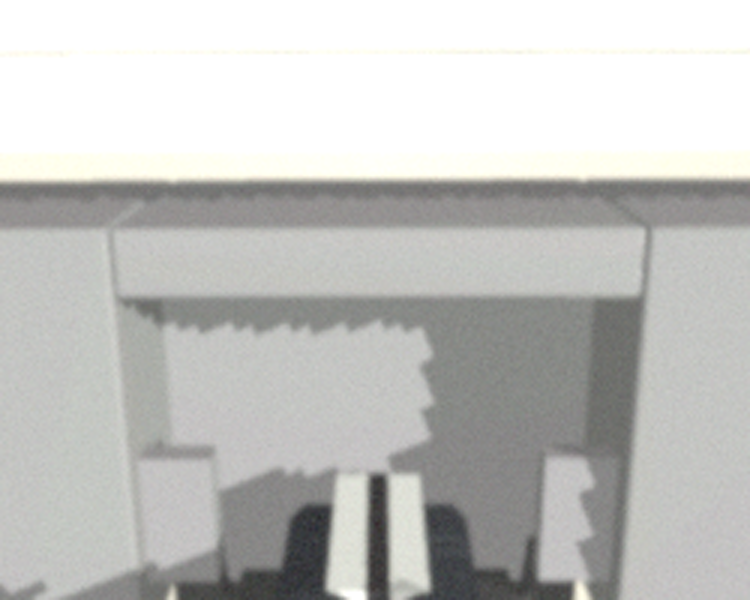

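The crop shows the shut fingers at (380,540), between the keepers at x≈180 and 570 and against the tab. Contact is about 4.5 N. I press on in small steps.

{"fn": "move_arm", "kwargs": {
  "fingers": [1,1,1,1,1,1,1,1],
  "delta_pos": [
    [0,0.03,0],
    [0,0.06,0],
    [0,0.1,0],
    [0,0.1,0],
    [0,0.1,0],
    [0,0.1,0],
    [0,0.1,0],
    [0,0.1,0]
  ],
  "rot": [
    [0,0,0],
    [0,0,0],
    [0,0,0],
    [0,0,0],
    [0,0,0],
    [0,0,0],
    [0,0,0],
    [0,0,0]
  ]
}}

```text
time_s: 6.87
position: [0.479, 0.1864, 0.0662]
tcp_rot: [-0.0, 0.831, 0.557, -0.0]
contact_force: [-5.4, 2.8, 2.6]
finger_gap: -0.0001
```

```bash
python3 -c "
from h import *
st()"
```

```text
t 6.8667 rel x,y,z mm -16.8 3.0 66.2 F x,y,z -6.1 0.5 2.6 gap -8.405450317219809e-05 rot [-2.000e-04  8.307e-01  5.567e-01 -3.000e-04]
```

{"fn": "move_arm", "kwargs": {
  "fingers": [1,1,1,1,1,1,1,1],
  "delta_pos": [
    [0,0.05,0],
    [0,0.1,0],
    [0,0.15,0],
    [0,0.15,0],
    [0,0.15,0],
    [0,0.15,0],
    [0,0.15,0],
    [0,0.15,0]
  ],
  "rot": [
    [0,0,0],
    [0,0,0],
    [0,0,0],
    [0,0,0],
    [0,0,0],
    [0,0,0],
    [0,0,0],
    [0,0,0]
  ]
}}

```text
time_s: 7.53
position: [0.4801, 0.1859, 0.0662]
tcp_rot: [-0.0, 0.831, 0.557, -0.0]
contact_force: [-6.9, 3.6, 3.3]
finger_gap: -0.0001
```

```bash
python3 -c "
from h import *
st()"
```

```text
t 7.5333 rel x,y,z mm -15.6 3.0 66.2 F x,y,z -7.7 0.7 3.3 gap -8.186562303161174e-05 rot [-3.000e-04  8.307e-01  5.567e-01 -5.000e-04]
```

{"fn": "move_arm", "kwargs": {
  "fingers": [1,1,1,1,1,1,1,1],
  "delta_pos": [
    [0,0.05,0],
    [0,0.1,0],
    [0,0.15,0],
    [0,0.2,0],
    [0,0.2,0],
    [0,0.2,0],
    [0,0.2,0],
    [0,0.2,0]
  ],
  "rot": [
    [0,0,0],
    [0,0,0],
    [0,0,0],
    [0,0,0],
    [0,0,0],
    [0,0,0],
    [0,0,0],
    [0,0,0]
  ]
}}

```text
time_s: 8.2
position: [0.4816, 0.1853, 0.0662]
tcp_rot: [-0.001, 0.831, 0.557, -0.001]
contact_force: [-8.7, 4.3, 4.1]
finger_gap: 0.0001
```

```bash
python3 -c "
from h import *
st()"
```

```text
t 8.2 rel x,y,z mm -14.0 3.0 66.2 F x,y,z -9.7 0.7 4.1 gap 0.00013762717907979247 rot [-6.000e-04  8.307e-01  5.567e-01 -8.000e-04]
```

{"fn": "move_arm", "kwargs": {
  "fingers": [1,1,1,1,1,1,1,1],
  "delta_pos": [
    [0,0.05,0],
    [0,0.1,0],
    [0,0.15,0],
    [0,0.2,0],
    [0,0.2,0],
    [0,0.2,0],
    [0,0.2,0],
    [0,0.2,0]
  ],
  "rot": [
    [0,0,0],
    [0,0,0],
    [0,0,0],
    [0,0,0],
    [0,0,0],
    [0,0,0],
    [0,0,0],
    [0,0,0]
  ]
}}

```text
time_s: 8.87
position: [0.4825, 0.1849, 0.0661]
tcp_rot: [-0.001, 0.831, 0.557, -0.002]
contact_force: [-15.2, 8.4, 8.1]
finger_gap: 0.0003
```

```bash
python3 -c "
from h import *
st()"
```

```text
t 8.8667 rel x,y,z mm -13.1 3.0 66.1 F x,y,z -17.3 2.1 8.1 gap 0.0003331583355055035 rot [-0.0013  0.8307  0.5567 -0.0016]
```

Bottomed at 17 N. I back off to about 13 N before lifting.

{"fn": "move_arm", "kwargs": {
  "fingers": [1,1,1,1,1,1,1,1],
  "delta_pos": [
    [0,-0.05,0],
    [0,-0.05,0],
    [0,-0.05,0],
    [0,-0.05,0],
    [0,-0.05,0],
    [0,-0.05,0],
    [0,-0.05,0],
    [0,-0.05,0]
  ],
  "rot": [
    [0,0,0],
    [0,0,0],
    [0,0,0],
    [0,0,0],
    [0,0,0],
    [0,0,0],
    [0,0,0],
    [0,0,0]
  ]
}}

```text
time_s: 9.53
position: [0.4824, 0.1849, 0.0662]
tcp_rot: [-0.001, 0.831, 0.557, -0.001]
contact_force: [-12.3, 7.0, 6.5]
finger_gap: 0.0
```

```bash
python3 -c "
from h import *
st()"
```

```text
t 9.5333 rel x,y,z mm -13.1 3.0 66.2 F x,y,z -14.1 1.8 6.5 gap 4.6420547312312055e-06 rot [-0.001   0.8307  0.5567 -0.0012]
```

{"fn": "move_arm", "kwargs": {
  "fingers": [1,1,1,1,1,1,1,1],
  "delta_pos": [
    [0,0,-0.05],
    [0,0,-0.1],
    [0,0,-0.15],
    [0,0,-0.2],
    [0,0,-0.2],
    [0,0,-0.2],
    [0,0,-0.2],
    [0,0,-0.2]
  ],
  "rot": [
    [0,0,0],
    [0,0,0],
    [0,0,0],
    [0,0,0],
    [0,0,0],
    [0,0,0],
    [0,0,0],
    [0,0,0]
  ]
}}

```text
time_s: 10.2
position: [0.4823, 0.1849, 0.0675]
tcp_rot: [-0.001, 0.831, 0.557, -0.001]
contact_force: [-9.5, 7.3, -1.8]
finger_gap: -0.0003
```

```bash
python3 -c "
from h import *
st()"
```

```text
t 10.2 rel x,y,z mm -13.2 2.9 67.5 F x,y,z -11.6 3.1 -1.8 gap -0.0002536632228691831 rot [-0.0011  0.8307  0.5567 -0.0014]
```

{"fn": "move_arm", "kwargs": {
  "fingers": [1,1,1,1,1,1,1,1],
  "delta_pos": [
    [0,0.03,0],
    [0,0.03,-0.05],
    [0,0.03,-0.1],
    [0,0.03,-0.15],
    [0,0.03,-0.2],
    [0,0.03,-0.25],
    [0,0.03,-0.3],
    [0,0.03,-0.3]
  ],
  "rot": [
    [0,0,0],
    [0,0,0],
    [0,0,0],
    [0,0,0],
    [0,0,0],
    [0,0,0],
    [0,0,0],
    [0,0,0]
  ]
}}

```text
time_s: 10.87
position: [0.4821, 0.1849, 0.0704]
tcp_rot: [-0.001, 0.831, 0.557, -0.002]
contact_force: [-10.7, 9.3, -1.0]
finger_gap: 0.0002
```

```bash
python3 -c "
from h import *
st()"
```

```text
t 10.8667 rel x,y,z mm -13.4 2.8 70.4 F x,y,z -13.4 4.5 -1.0 gap 0.00020398140918134825 rot [-0.0014  0.8308  0.5566 -0.0018]
```

{"fn": "move_arm", "kwargs": {
  "fingers": [1,1,1,1,1,1,1,1],
  "delta_pos": [
    [0,0,-0.05],
    [0,0,-0.1],
    [0,0,-0.15],
    [0,0,-0.2],
    [0,0,-0.25],
    [0,0,-0.3],
    [0,0,-0.3],
    [0,0,-0.3]
  ],
  "rot": [
    [0,0,0],
    [0,0,0],
    [0,0,0],
    [0,0,0],
    [0,0,0],
    [0,0,0],
    [0,0,0],
    [0,0,0]
  ]
}}

```text
time_s: 11.53
position: [0.4819, 0.1849, 0.0733]
tcp_rot: [-0.002, 0.831, 0.557, -0.002]
contact_force: [-13.1, 9.6, -0.7]
finger_gap: 0.0001
```

```bash
python3 -c "
from h import *
st()"
```

```text
t 11.5333 rel x,y,z mm -13.6 2.8 73.3 F x,y,z -15.8 3.9 -0.7 gap 6.9771154010695e-05 rot [-0.0015  0.8308  0.5566 -0.002 ]
```

{"fn": "move_arm", "kwargs": {
  "fingers": [1,1,1,1,1,1,1,1],
  "delta_pos": [
    [0,-0.04,0],
    [0,-0.05,-0.05],
    [0,-0.05,-0.1],
    [0,-0.06,-0.15],
    [0,-0.06,-0.2],
    [0,-0.07,-0.25],
    [0,-0.07,-0.3],
    [0,-0.07,-0.3]
  ],
  "rot": [
    [0,0,0],
    [0,0,0],
    [0,0,0],
    [0,0,0],
    [0,0,0],
    [0,0,0],
    [0,0,0],
    [0,0,0]
  ]
}}

```text
time_s: 12.2
position: [0.4817, 0.185, 0.0766]
tcp_rot: [-0.001, 0.831, 0.557, -0.002]
contact_force: [-10.1, 7.7, -0.8]
finger_gap: 0.0001
```

```bash
python3 -c "
from h import *
st()"
```

```text
t 12.2 rel x,y,z mm -13.8 2.8 76.6 F x,y,z -12.2 3.3 -0.8 gap 0.0001250448216242822 rot [-0.0012  0.8307  0.5566 -0.0017]
```

{"fn": "move_arm", "kwargs": {
  "fingers": [1,1,1,1,1,1,1,1],
  "delta_pos": [
    [0,0.01,-0.05],
    [0,0,-0.1],
    [0,0,-0.15],
    [0,0,-0.2],
    [0,0,-0.22],
    [0,0,-0.22],
    [0,0,-0.22],
    [0,0,-0.22]
  ],
  "rot": [
    [0,0,0],
    [0,0,0],
    [0,0,0],
    [0,0,0],
    [0,0,0],
    [0,0,0],
    [0,0,0],
    [0,0,0]
  ]
}}

```text
time_s: 12.87
position: [0.4817, 0.185, 0.0787]
tcp_rot: [-0.001, 0.831, 0.557, -0.002]
contact_force: [-10.5, 7.5, 0.4]
finger_gap: -0.0001
```

```bash
python3 -c "
from h import *
st()"
```

```text
t 12.8667 rel x,y,z mm -13.8 2.8 78.7 F x,y,z -12.6 3.0 0.4 gap -0.00013043540618821726 rot [-0.0012  0.8308  0.5566 -0.0016]
```

{"fn": "move_arm", "kwargs": {
  "fingers": [1,1,1,1,1,1,1,1],
  "delta_pos": [
    [0,-0.2,0],
    [0,-0.5,0],
    [0,-0.9,0],
    [0,-1.3,0],
    [0,-1.7,0],
    [0,-2.0,-2],
    [0,-2.0,-5],
    [0,-2.0,-8.5]
  ],
  "rot": [
    [0,0,0],
    [0,0,0],
    [0,0,0],
    [0,0,0],
    [0,0,0],
    [0,0,0],
    [0,0,0],
    [0,0,0]
  ]
}}

```text
time_s: 13.53
position: [0.4644, 0.192, 0.1646]
tcp_rot: [-0.0, 0.831, 0.557, -0.001]
contact_force: [0.6, -0.0, -0.7]
finger_gap: 0.0001
```

{"fn": "move_arm", "kwargs": {
  "fingers": [1,0.7,0.5,0.5,0.5,0.5,0.5,0.5],
  "delta_pos": [
    [0,1.5,-3],
    [0,3.4,-3.6],
    [0,3.4,-3.6],
    [0,3.4,-3.6],
    [0,3.4,-3.6],
    [0,3.4,-3.6],
    [0,3.4,-3.6],
    [0,3.4,-3.6]
  ],
  "rot": [
    [0,0,0],
    [0,0,0],
    [0,0,0],
    [0,0,0],
    [0,0,0],
    [0,0,0],
    [0,0,0],
    [0,0,0]
  ]
}}

```text
time_s: 14.2
position: [0.496, 0.1794, 0.2]
tcp_rot: [-0.0, 0.831, 0.557, -0.0]
contact_force: [0.6, -0.5, 0.3]
finger_gap: 0.0426
```

```bash
python3 - <<'E'
from h import *
st()
snap('wrist','w3');snap('side','s3')
A=cv2.imread('pics/w1.png')[125:285,165:395];B=cv2.imread('pics/w3.png')[125:285,165:395]
C=np.vstack([cv2.resize(cv2.convertScaleAbs(B,alpha=1.6,beta=10),(782,400)),cv2.resize(cv2.imread('pics/s3.png')[170:225,200:290],(327,200),interpolation=cv2.INTER_CUBIC)[:, :].copy() if 0 else np.hstack([cv2.resize(cv2.imread(f'pics/{n}.png')[175:220,205:285],(391,200),interpolation=cv2.INTER_CUBIC) for n in('side0','s3')])])
cv2.imwrite('pics/c4.png',C)
E
```

```text
t 14.2 rel x,y,z mm 1.6 3.1 200.0 F x,y,z 0.7 -0.2 0.3 gap 0.04259118422904684 rot [-2.000e-04  8.306e-01  5.569e-01 -4.000e-04]
```

View pics/c4.png

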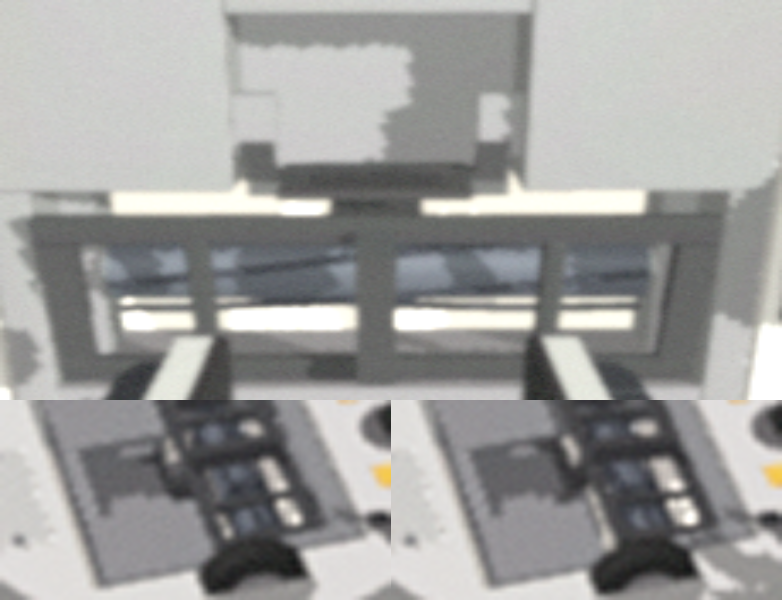

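The near edge is up: the barbs show as dark blocks on the keepers at crop (255,160) and (490,155), and the near rail is visibly raised. Now I measure the bar for the grasp.

```bash
python3 - <<'E'
from h import *
i=load('w3')
for n,(u,v,z) in dict(near=(375,216,.090),far=(375,380,.080),bar=(375,290,.098),barL=(357,290,.098),barR=(394,290,.098),gl=(35,235,.088),gr=(725,235,.088)).items():
    p=onz(i,165+u/3.4,125+v/2.5,z);q=p[:2]-[.4934,.1772];print(n,p.round(4),(q@AX*1e3).round(1),(q@AY*1e3).round(1))
E
```

```text
near [0.4972 0.1782 0.09  ] 3.1 2.4
far [0.5596 0.1525 0.08  ] 70.6 2.3
bar [0.5188 0.1693 0.098 ] 26.5 2.3
barL [0.5171 0.1652 0.098 ] 26.5 -2.1
barR [0.5206 0.1736 0.098 ] 26.5 7.0
gl [0.4717 0.0967 0.088 ] 10.5 -82.7
gr [0.5373 0.2563 0.088 ] 10.6 89.8
```

{"fn": "move_arm", "kwargs": {
  "fingers": [0.65,0.65,0.65,0.65,0.65,0.65,0.65,0.65],
  "delta_pos": [
    [0,1.2,1.5],
    [-0.05,2.5,3.5],
    [-0.05,3.1,6],
    [-0.05,3.1,8.5],
    [-0.05,3.1,10.5],
    [-0.05,3.1,11.5],
    [-0.05,3.1,12.3],
    [-0.05,3.1,12.3]
  ],
  "rot": [
    [2,0,0],
    [5,0,0],
    [7,0,0],
    [7,0,0],
    [7,0,0],
    [7,0,0],
    [7,0,0],
    [7,0,0]
  ]
}}

```text
time_s: 14.97
position: [0.5245, 0.167, 0.0766]
tcp_rot: [-0.051, 0.829, 0.556, -0.035]
contact_force: [-0.7, 0.1, -0.2]
finger_gap: 0.03
```

```bash
python3 - <<'E'
from h import *
st()
snap('wrist','w4')
E
```

```text
t 14.9667 rel x,y,z mm 32.6 2.4 76.6 F x,y,z -0.7 -0.2 -0.2 gap 0.02997314850213378 rot [-0.051   0.8291  0.5557 -0.0347]
```

View pics/w4.png

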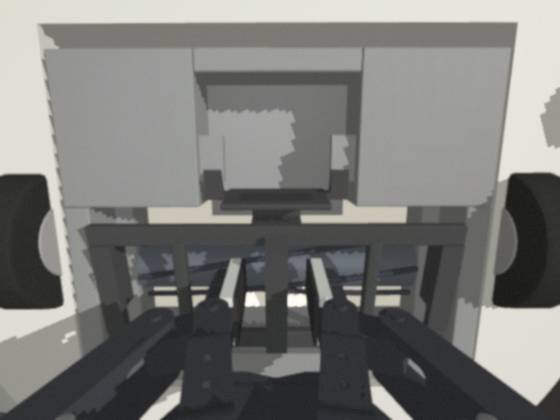

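The fingers straddle the bar (bar u≈276, fingers at 235 and 320), with the barbs still on the keepers. I close on it.

{"fn": "move_arm", "kwargs": {
  "fingers": [0.8,1,1,1,1,1,1,1],
  "delta_pos": [
    [0,0,0],
    [0,0,0],
    [0,0,0],
    [0,0,0],
    [0,0,0],
    [0,0,0],
    [0,0,0],
    [0,0,0]
  ],
  "rot": [
    [0,0,0],
    [0,0,0],
    [0,0,0],
    [0,0,0],
    [0,0,0],
    [0,0,0],
    [0,0,0],
    [0,0,0]
  ],
  "force": 45
}}

```text
time_s: 15.68
position: [0.5256, 0.1672, 0.0786]
tcp_rot: [-0.05, 0.829, 0.556, -0.033]
contact_force: [-0.4, 0.4, 7.2]
finger_gap: 0.0086
```

```bash
python3 -c "
from h import *
st()"
```

```text
t 15.6833 rel x,y,z mm 33.6 3.0 78.6 F x,y,z -0.5 0.2 7.2 gap 0.0086088785872902 rot [-0.0504  0.8292  0.5557 -0.0331]
```

{"fn": "move_arm", "kwargs": {
  "fingers": [1,1,1,1,1,1,1,1],
  "delta_pos": [
    [0,0.08,-0.1],
    [0,0.08,-0.2],
    [0,0.06,-0.3],
    [0,0.05,-0.4],
    [0,0.03,-0.5],
    [0,0.02,-0.6],
    [0,0.02,-0.68],
    [0,0.02,-0.68]
  ],
  "rot": [
    [0,0,0],
    [0,0,0],
    [1.6,0,0],
    [3.2,0,0],
    [4.8,0,0],
    [6.4,0,0],
    [8,0,0],
    [8,0,0]
  ]
}}

```text
time_s: 16.35
position: [0.5262, 0.1664, 0.0841]
tcp_rot: [-0.109, 0.824, 0.552, -0.073]
contact_force: [0.1, -0.1, -1.8]
finger_gap: 0.0091
```

```bash
python3 - <<'E'
from h import *
st()
snap('wrist','w5')
E
```

```text
t 16.35 rel x,y,z mm 34.4 2.4 84.1 F x,y,z 0.1 -0.0 -1.8 gap 0.009067122907167349 rot [-0.109   0.8236  0.5517 -0.073 ]
```

View pics/w5.png

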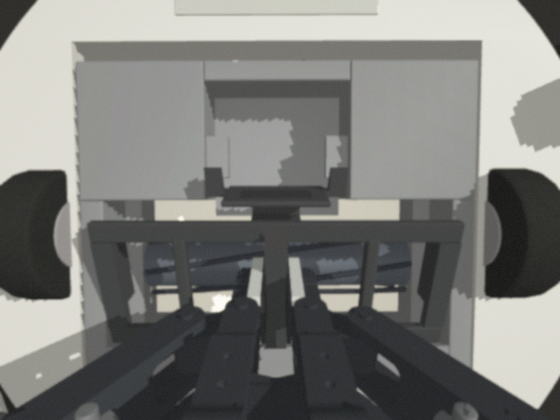

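The guard turned with the tool (same place in the image: bar u≈276, rail row 230), at a slope of about 15°, and the wrist carries 1.8 N. I draw it towards the tab side, half way first.

{"fn": "move_arm", "kwargs": {
  "fingers": [1,1,1,1,1,1,1,1],
  "delta_pos": [
    [0,-0.19,0.05],
    [0,-0.38,0.1],
    [0,-0.57,0.15],
    [0,-0.76,0.2],
    [0,-0.97,0.26],
    [0,-0.97,0.26],
    [0,-0.97,0.26],
    [0,-0.97,0.26]
  ],
  "rot": [
    [0,0,0],
    [0,0,0],
    [0,0,0],
    [0,0,0],
    [0,0,0],
    [0,0,0],
    [0,0,0],
    [0,0,0]
  ]
}}

```text
time_s: 17.07
position: [0.5167, 0.1705, 0.0843]
tcp_rot: [-0.108, 0.824, 0.552, -0.073]
contact_force: [0.1, 0.6, -0.2]
finger_gap: 0.0089
```

```bash
python3 -c "
from h import *
st()"
```

```text
t 17.0667 rel x,y,z mm 24.1 2.6 84.3 F x,y,z -0.1 0.6 -0.2 gap 0.008905978459387362 rot [-0.1084  0.8236  0.552  -0.0726]
```

{"fn": "move_arm", "kwargs": {
  "fingers": [1,1,1,1,1,1,1,1],
  "delta_pos": [
    [0,-0.19,0.05],
    [0,-0.38,0.1],
    [0,-0.57,0.15],
    [0,-0.76,0.2],
    [0,-0.97,0.26],
    [0,-1.1,0.29],
    [0,-1.1,0.29],
    [0,-1.1,0.29]
  ],
  "rot": [
    [0,0,0],
    [0,0,0],
    [0,0,0],
    [0,0,0],
    [0,0,0],
    [0,0,0],
    [0,0,0],
    [0,0,0]
  ]
}}

```text
time_s: 17.73
position: [0.508, 0.1741, 0.0846]
tcp_rot: [-0.107, 0.824, 0.552, -0.071]
contact_force: [9.0, -5.7, -1.8]
finger_gap: 0.009
```

```bash
python3 -c "
from h import *
st()"
```

```text
t 17.7333 rel x,y,z mm 14.7 2.7 84.6 F x,y,z 10.4 -1.9 -1.8 gap 0.008972705411737555 rot [-0.1066  0.8238  0.5523 -0.0708]
```

Drawn about 19.7 mm, then a stop (10 N). I ease off 2 mm and lift gently.

{"fn": "move_arm", "kwargs": {
  "fingers": [1,1,1,1,1,1,1,1],
  "delta_pos": [
    [0,0.1,-0.03],
    [0,0.19,-0.05],
    [0,0.16,-0.15],
    [0,0.13,-0.25],
    [0,0.11,-0.35],
    [0,0.08,-0.45],
    [0,0.06,-0.54],
    [0,0.06,-0.54]
  ],
  "rot": [
    [0,0,0],
    [0,0,0],
    [0,0,0],
    [0,0,0],
    [0,0,0],
    [0,0,0],
    [0,0,0],
    [0,0,0]
  ]
}}

```text
time_s: 18.4
position: [0.5083, 0.174, 0.0897]
tcp_rot: [-0.108, 0.824, 0.552, -0.072]
contact_force: [4.1, -1.8, -2.1]
finger_gap: 0.009
```

```bash
python3 -c "
from h import *
st()"
```

```text
t 18.4 rel x,y,z mm 15.0 2.7 89.7 F x,y,z 4.5 -0.2 -2.1 gap 0.009038090501541272 rot [-0.1081  0.8236  0.5521 -0.0723]
```

{"fn": "move_arm", "kwargs": {
  "fingers": [1,1,1,1,1,1,1,1],
  "delta_pos": [
    [0,0.06,-0.02],
    [0,0.02,-0.15],
    [0,-0.01,-0.27],
    [0,-0.05,-0.4],
    [0,-0.08,-0.52],
    [0,-0.14,-0.75],
    [0,-0.2,-0.98],
    [0,-0.2,-0.98]
  ],
  "rot": [
    [0,0,0],
    [0,0,0],
    [0,0,0],
    [0,0,0],
    [0,0,0],
    [0,0,0],
    [0,0,0],
    [0,0,0]
  ]
}}

```text
time_s: 19.07
position: [0.5083, 0.174, 0.0998]
tcp_rot: [-0.109, 0.824, 0.552, -0.073]
contact_force: [-0.0, -0.8, -0.3]
finger_gap: 0.0088
```

```bash
python3 -c "
from h import *
st()"
```

```text
t 19.0667 rel x,y,z mm 15.0 2.7 99.8 F x,y,z 0.3 -0.8 -0.3 gap 0.008790885277863326 rot [-0.1086  0.8235  0.552  -0.0727]
```

Free. Rise and level.

{"fn": "move_arm", "kwargs": {
  "fingers": [1,1,1,1,1,1,1,1],
  "delta_pos": [
    [0,-0.4,-1.5],
    [0,-0.9,-3.5],
    [0,-1.5,-5.6],
    [0,-2.1,-7.7],
    [0,-2.6,-9.7],
    [0,-2.6,-9.7],
    [0,-2.6,-9.7],
    [0,-2.6,-9.7]
  ],
  "rot": [
    [0,0,0],
    [0,0,0],
    [0,0,0],
    [-4,0,0],
    [-8,0,0],
    [-12,0,0],
    [-15,0,0],
    [-15,0,0]
  ]
}}

```text
time_s: 19.73
position: [0.5074, 0.1743, 0.2003]
tcp_rot: [0.001, 0.83, 0.557, 0.001]
contact_force: [-0.1, 0.3, -0.7]
finger_gap: 0.0093
```

```bash
python3 - <<'E'
from h import *
st();snap('wrist','w6');snap('side','s6')
a=cv2.resize(cv2.imread('pics/w6.png'),(533,400));b=cv2.resize(cv2.imread('pics/s6.png')[90:240,170:320],(267,267),interpolation=cv2.INTER_CUBIC)
b=cv2.copyMakeBorder(b,0,133,0,0,cv2.BORDER_CONSTANT)
cv2.imwrite('pics/c6.png',np.hstack([a,b]))
E
```

```text
t 19.7333 rel x,y,z mm 14.0 2.6 200.3 F x,y,z -0.2 0.3 -0.7 gap 0.009333026436568416 rot [8.000e-04 8.304e-01 5.572e-01 6.000e-04]
```

View pics/c6.png

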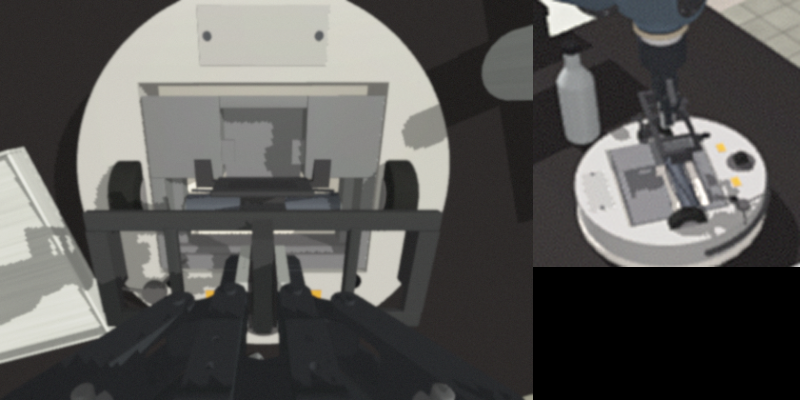

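The guard is in hand, level (near-rail width gives depth ≈146 mm, which puts it within about 1 mm of level). Carry it to the tray.

{"fn": "move_arm", "kwargs": {
  "fingers": [1,1,1,1,1,1,1,1],
  "delta_pos": [
    [-1.5,0.5,0],
    [-4.5,1.6,0],
    [-7.7,2.7,0],
    [-10.9,3.8,0],
    [-14.1,4.9,0],
    [-17.3,6.1,0],
    [-20.5,7.2,0],
    [-23.7,8.3,0]
  ],
  "rot": [
    [0,0,0],
    [0,0,0],
    [0,0,0],
    [0,0,0],
    [0,0,0],
    [0,0,0],
    [0,0,0],
    [0,0,0]
  ]
}}

```text
time_s: 20.5
position: [0.4949, -0.0789, 0.1994]
tcp_rot: [-0.001, 0.831, 0.556, -0.0]
contact_force: [0.4, 0.2, -0.7]
finger_gap: 0.0089
```

{"fn": "move_arm", "kwargs": {
  "fingers": [1,1,1,1,1,1,1,1],
  "delta_pos": [
    [-3.2,1.1,0],
    [-6.4,2.2,0],
    [-9.4,3.3,0.5],
    [-11.4,4.0,2],
    [-11.9,4.2,4],
    [-11.9,4.2,6],
    [-11.9,4.2,8],
    [-11.9,4.2,8]
  ],
  "rot": [
    [0,0,0],
    [0,0,0],
    [0,0,0],
    [0,0,0],
    [0,0,0],
    [0,0,0],
    [0,0,0],
    [0,0,0]
  ]
}}

```text
time_s: 21.17
position: [0.4869, -0.2027, 0.116]
tcp_rot: [-0.004, 0.831, 0.556, -0.001]
contact_force: [0.4, 0.5, -1.8]
finger_gap: 0.0087
```

```bash
python3 - <<'E'
from h import *
st();s=manip.state();print(s['position']);snap('wrist','w7');snap('top','t7');i=load('w7')
a=cv2.resize(cv2.imread('pics/w7.png'),(480,360));b=cv2.resize(cv2.imread('pics/t7.png')[160:280,290:410],(320,320),interpolation=cv2.INTER_CUBIC)
b=cv2.copyMakeBorder(b,0,40,0,0,cv2.BORDER_CONSTANT)
cv2.imwrite('pics/c7.png',np.hstack([a,b]))
E
```

```text
t 21.1667 rel x,y,z mm 138.2 -353.9 116.0 F x,y,z 0.1 0.6 -1.8 gap 0.008699077381474322 rot [-0.0036  0.8311  0.5562 -0.0015]
[ 0.4869432  -0.20269925  0.11598853]
```

View pics/c7.png

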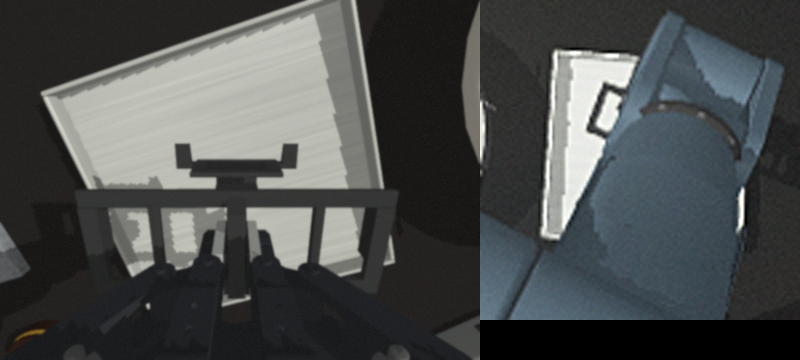

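Guard over the tray, centred. Lower, slowing near the floor.

{"fn": "move_arm", "kwargs": {
  "fingers": [1,1,1,1,1,1,1,1],
  "delta_pos": [
    [0,0,1.5],
    [0,0,3.3],
    [0,0,5.0],
    [0,0,6.5],
    [0,0,7.7],
    [0,0,8.5],
    [0,0,8.9],
    [0,0,8.9]
  ],
  "rot": [
    [0,0,0],
    [0,0,0],
    [0,0,0],
    [0,0,0],
    [0,0,0],
    [0,0,0],
    [0,0,0],
    [0,0,0]
  ]
}}

```text
time_s: 21.93
position: [0.4889, -0.203, 0.0306]
tcp_rot: [-0.0, 0.831, 0.557, -0.0]
contact_force: [-0.2, -0.3, -0.9]
finger_gap: 0.009
```

```bash
python3 -c "
from h import *
st()"
```

```text
t 21.9333 rel x,y,z mm 140.1 -353.5 30.6 F x,y,z -0.1 -0.4 -0.9 gap 0.008954597400968628 rot [-2.000e-04  8.307e-01  5.567e-01 -1.000e-04]
```

{"fn": "move_arm", "kwargs": {
  "fingers": [1,1,1,1,1,1,1,1],
  "delta_pos": [
    [0,0,0.2],
    [0,0,0.4],
    [0,0,0.6],
    [0,0,0.75],
    [0,0,0.9],
    [0,0,1.0],
    [0,0,1.0],
    [0,0,1.0]
  ],
  "rot": [
    [0,0,0],
    [0,0,0],
    [0,0,0],
    [0,0,0],
    [0,0,0],
    [0,0,0],
    [0,0,0],
    [0,0,0]
  ]
}}

```text
time_s: 22.6
position: [0.4888, -0.203, 0.0207]
tcp_rot: [-0.0, 0.831, 0.557, -0.0]
contact_force: [0.1, -0.4, -1.5]
finger_gap: 0.009
```

```bash
python3 -c "
from h import *
st()"
```

```text
t 22.6 rel x,y,z mm 140.0 -353.5 20.7 F x,y,z 0.3 -0.3 -1.5 gap 0.008968167117699752 rot [-0.      0.8307  0.5567 -0.    ]
```

Still hanging; 1.5 mm at a time.

{"fn": "move_arm", "kwargs": {
  "fingers": [1,1,1,1,1,1,1,1],
  "delta_pos": [
    [0,0,0.05],
    [0,0,0.1],
    [0,0,0.15],
    [0,0,0.2],
    [0,0,0.2],
    [0,0,0.2],
    [0,0,0.2],
    [0,0,0.2]
  ],
  "rot": [
    [0,0,0],
    [0,0,0],
    [0,0,0],
    [0,0,0],
    [0,0,0],
    [0,0,0],
    [0,0,0],
    [0,0,0]
  ]
}}

```text
time_s: 23.27
position: [0.4888, -0.203, 0.0201]
tcp_rot: [0.0, 0.831, 0.557, -0.0]
contact_force: [-7.4, 3.4, 20.2]
finger_gap: 0.0091
```

```bash
python3 -c "
from h import *
st()"
```

```text
t 23.2667 rel x,y,z mm 140.0 -353.5 20.1 F x,y,z -8.2 0.4 20.2 gap 0.009073719157140166 rot [ 1.000e-04  8.307e-01  5.568e-01 -0.000e+00]
```

Touched down (20 N). Ease up to light contact, then open slowly.

{"fn": "move_arm", "kwargs": {
  "fingers": [1,1,1,1,0.85,0.8,0.75,0.7],
  "delta_pos": [
    [0,0,-0.05],
    [0,0,-0.1],
    [0,0,-0.12],
    [0,0,-0.12],
    [0,0,-0.12],
    [0,0,-0.12],
    [0,0,-0.12],
    [0,0,-0.12]
  ],
  "rot": [
    [0,0,0],
    [0,0,0],
    [0,0,0],
    [0,0,0],
    [0,0,0],
    [0,0,0],
    [0,0,0],
    [0,0,0]
  ],
  "force": 20
}}

```text
time_s: 23.93
position: [0.4888, -0.203, 0.0198]
tcp_rot: [-0.0, 0.831, 0.557, -0.0]
contact_force: [1.2, 0.5, 0.9]
finger_gap: 0.0257
```

{"fn": "move_arm", "kwargs": {
  "fingers": [0.65,0.65,0.65,0.65,0.65,0.65,0.65,0.65],
  "delta_pos": [
    [0,0,0],
    [0,0,0],
    [0,0,-0.5],
    [0,0,-1.5],
    [0,0,-3],
    [0,0,-5],
    [0,0,-8],
    [0,0,-11]
  ],
  "rot": [
    [0,0,0],
    [0,0,0],
    [0,0,0],
    [0,0,0],
    [0,0,0],
    [0,0,0],
    [0,0,0],
    [0,0,0]
  ]
}}

```text
time_s: 24.6
position: [0.4884, -0.2028, 0.1316]
tcp_rot: [-0.0, 0.831, 0.557, -0.0]
contact_force: [1.2, -0.7, 0.3]
finger_gap: 0.0295
```

{"fn": "move_arm", "kwargs": {
  "fingers": [0.65,0.65,0.65,0.65,0.65,0.65,0.65,0.65],
  "delta_pos": [
    [0,-1.5,-3],
    [0,-4,-6],
    [0,-7,-8],
    [0,-10,-10],
    [0,-12,-10],
    [0,-12,-10],
    [0,-12,-10],
    [0,-12,-10]
  ],
  "rot": [
    [0,0,0],
    [0,0,0],
    [0,0,0],
    [0,0,0],
    [0,0,0],
    [0,0,0],
    [0,0,0],
    [0,0,0]
  ]
}}

```text
time_s: 25.27
position: [0.3783, -0.1576, 0.2304]
tcp_rot: [0.001, 0.831, 0.557, 0.0]
contact_force: [-0.0, -1.4, -0.7]
finger_gap: 0.0302
```

```bash
python3 - <<'E'
from h import *
st();snap('wrist','w8');snap('side','s8');snap('top','t8')
a=cv2.resize(cv2.imread('pics/w8.png'),(400,300));b=cv2.resize(cv2.imread('pics/s8.png')[80:400,150:470],(300,300));
c=cv2.resize(cv2.imread('pics/s8.png')[225:345,250:400],(400,300),interpolation=cv2.INTER_CUBIC)
d=cv2.resize(cv2.imread('pics/t8.png')[100:280,120:450],(400,300))
cv2.imwrite('pics/c8.png',np.vstack([np.hstack([a,cv2.resize(b,(400,300))]),np.hstack([c,d])]))
E
```

```text
t 25.2667 rel x,y,z mm 20.6 -353.5 230.4 F x,y,z 0.5 -1.3 -0.7 gap 0.03017032045227701 rot [5.000e-04 8.307e-01 5.567e-01 3.000e-04]
```

View pics/c8.png

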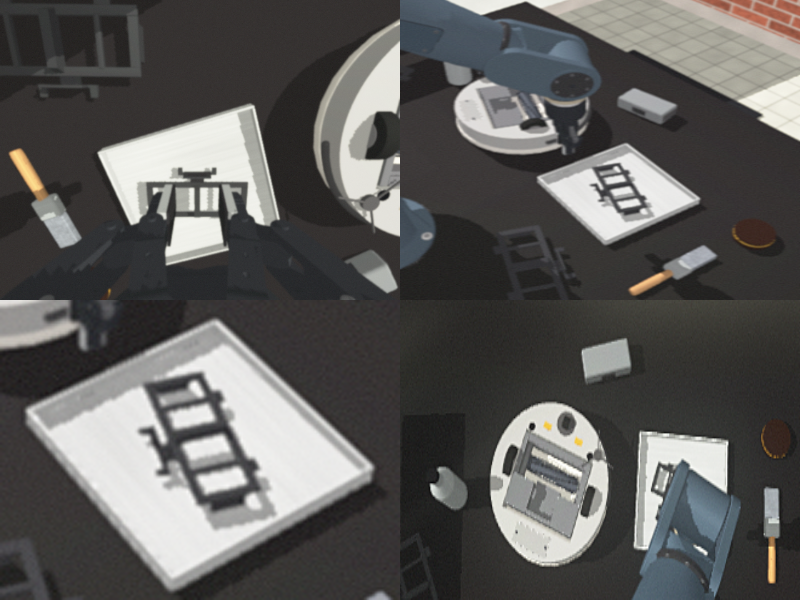

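The guard lies flat and upright inside the tray (side crop about (200,440), well clear of the walls). Bin, flask, tin and scrubber are where they were, and the arm is clear of everything.

```bash
python3 -c "
from h import *
a,b=[cv2.imread(f'pics/{n}.png').astype(int) for n in('top0','t8')]
for n,(u,v) in dict(bin=(290,135),flask=(160,212),tin=(431,183),scrub=(427,240)).items(): print(n,abs(a-b)[v-14:v+14,u-14:u+14].mean().round(1))
print(manip.close_job())"
```

```text
bin 2.5
flask 2.9
tin 3.4
scrub 19.7
the job is handed in; nothing more can be done
None
```

The guard is in the boot tray: it lies flat, the same way up, near the middle and clear of the walls. I handed the job in with the gripper open and about 0.2 m above the tray.

- **Tab:** I pressed it from the finger well until it bottomed, at a highest measured force of 17 N. I then eased to 12–16 N while raising the edge 12.5 mm. After letting go, the picture showed the barbs resting on the keepers.
- **Removal:** I gripped the bar, tilted the guard to a slope of about 15° and drew it roughly 20 mm towards the tab side. It met a 10 N stop there, so I eased off before lifting.
- **Placing:** It touched down with about 20 N on the wrist. I backed off to light contact before opening the fingers.

**Last checks:** the side picture shows the guard flat in the tray. Comparing the first and last top pictures, the dustbin, flask and tin show almost no change. The scrubber patch changed more in brightness (20 against about 3), a check that disagreed. By eye it sits in the same place, the arm never went near it, and I think the change is a shadow, but I did not confirm that. About 25 of the 72 s were used.

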